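Turn the pump control board over and lock the rework frame

ROBOT

A 6-joint arm with a two-finger parallel gripper is mounted at the origin on the work surface. World frame = base frame: x ahead of the robot, y to its left, z up, the work surface at z = 0. Lengths are in m, angles in rad, forces in N, time in s.
With the tool pointing down it reaches from about 0.35 to 0.975 m from the base axis. Payload 4.9 kg.
Tool frame: the origin (TCP) lies midway between the tips of the shut fingers; the grasp point (between the pads) lies 19 mm behind it; z points along the fingers, y is the line along which they close (so a half turn about z gives the same grasp; the last joint's range is limited). The gripper opens to 85 mm and grips with 20 to 120 N. Pads are 22 mm wide; open, the fingers measure 114 mm over their backs; the gripper's body (76 mm by 85 mm) begins 54 mm behind the grasp point. The pads swing forward as they close: fully open they stand 13 mm farther back than shut.
Start: joints at [-1.373, 0.053, 1.613, -0, 1.476, -0.119], TCP at [0.195, -0.594, 0.231] pointing down, gripper open.
Joint ranges: [-3.01, 3.01], [-1.01, 2.22], [0.06, 2.58], [-1.02, 4.17], [0.09, 2.62], [-3.14, 3.14]. Speed limits (rad/s): [2.57, 2.57, 3.14, 3.14, 3.14, 3.14].

INTERFACE

Orientations are given as a unit quaternion [w, x, y, z].
In Python, from plant import state, grab_frame, job_done, cut_out, place_of gives the robot as it stands.
- The arm moves only by the tool jog_arm, never from a script. Its argument "motion" is text: rows parted by semicolons, each of 7 numbers parted by spaces: the opening in per cent of the stroke, from 0 (shut) to 100 (fully open), then the shift along the tool's x, y, z as a fraction of full scale, then the turn, a rotation vector about the tool's x, y, z as a fraction of full scale. A call has exactly 5 rows; each row is the pose to reach, as a shift and turn from the pose commanded when the call began, along the tool's axes at that moment; what a row does not reach only later rows make up. Full scale, the value 1, is 50 cm for a shift and 1.5 rad for a turn. A row lasts 1/8 s, in which the tool goes at most 62.5 mm and 10.7 degrees, less where a joint would pass 70% of its speed; a pose out of reach is approached as far as the arm can. A call with a number of a shift or a turn outside -1 to 1 is refused whole. A call with a gripper value outside its range is refused whole. The fingers move at their own pace and stop on an object; the grip force is fixed at half the most. Time passes only in rows, so rows that repeat a pose let the fingers close, or fill a call up. It gives the time, the measured TCP pose, the force, the opening and the grip force at its end, in the units of the state.
- state(): the state, without advancing time (a new reading comes with each control period).
- grab_frame(name): name is "scene" or "side" or "wrist"; returns a dict with "color" (400x640x3 uint8, red, green, blue), "range_z" (400x640 float32, m along the optical axis (not along the pixel's ray), 0 where there is no reading), "intrinsics" (3x3 intrinsics, pixels), "k1" (the pictures are not rectified: a ray, as slopes to the right and down, at radius r is drawn at 1 + k1 r^2 times it, then the intrinsics apply), "world_from_camera" (4x4, takes a point from camera to world coordinates). Camera axes: x right, y up, looking along -z (the intrinsics and any distortion apply to the point x, -y, -z); pixel columns grow to the right and rows downward; lengths in m; the calibration is good to about 2 mm. A picture is of the moment at which its call begins.
- job_done(): hands the job in; it is judged then, once.
Trained networks look in the newest picture that a camera, given by its name, has taken for a name from the list of things; names that differ only in an ending like _2 or _b are one class to them, and where a whole thing is asked for, a point or a joint stands for the part that bears it (a point fixed in the world has none). Each returns a list of dicts, best first, with "p" (0 to 1); they miss things now and then, are a little off and sometimes report something else, mostly with a low value. They report only what shows in the picture. A call takes as long as a camera call.
- cut_out(camera, thing): "pixels" (400x640 bool, what is visible of it).
- place_of(camera, thing): "at" ([x, y, z] in m, in world coordinates, good to about 4 mm: a listed point, or the origin of a listed thing).
The state is a dict: "time": time; "joint_pos": joint angles; "joint_vel": joint speeds; "joint_efforts": joint torques, N m; "tool_pos": TCP position; "tool_rot": TCP orientation; "contact_force": force on the tool from outside, world axes, zero at the start; "ft_torque": the same for the moment, N m; "gripper_width": opening from 0.0 (shut) to 1.0 (fully open); "grasp_force": force on a finger pad.
Only numpy, scipy, OpenCV 4.12 (cv2) and the standard library are available. Lean on these libraries where they do the work, as an engineer would, in place of code of your own. Each camera call takes 0.05 s, during which the arm holds its last target. There are 200 camera calls.

TASK

The filler's pump control board is clamped in the swivelling rework frame with its components up. Turn it over by the frame's round rails, without pressing on the board itself, until its solder side faces up and lies level; then lock the frame with the wing knob on the bracket at its end: feel for the slot by turning clockwise, push the knob in all the way and give it a quarter turn clockwise so that it clicks and stays in. Leave the other things on the bench where they are.

Things in the scene. Friction and masses are not known exactly. Their poses are not given: they have to be found in the camera images.
- frame: Rework frame, fixed to the bench: dark steel base 160 x 340 x 12 mm, two aluminium uprights (50 mm wide, 12 mm thick) at y = +128 and -128 mm, 150 and 183 mm tall. Origin at the base's underside midway between the uprights, z up, y along the swivel axis, which runs 125 mm above the bench.
- carrier (a joint): Turn of the swivelling carrier about the frame's y axis (the board's long axis), rad: 0 = board level, components up; +pi or -pi = level, solder side up. Positive raises rail_a. Starts between -0.9 and 0.9 and goes up to 3.6 either way; a friction of 0.12 N m holds it where it is left.
- rail_a (a point): Middle of one of the carrier's two round steel rails: 10 mm thick, parallel to the swivel axis and 86 mm from it, on the frame's -x side when the carrier is at 0. The rail is free for 70 mm either side of this point; between it and the board's edge is an open gap of 36 mm. The rail can turn in a light pinch as the carrier swings.
- rail_b (a point): Middle of the other rail, alike, on the frame's +x side when the carrier is at 0.
- board: Pump control board, green, 90 x 162 x 3 mm, clamped in the carrier on the swivel axis. Origin at its centre, y along its length, z out of its component side (parts up to 20 mm tall); the other side is flat with solder points. Fragile: do not press on it (5 N breaks it).
- index_disc (a point): Centre of the steel index disc, 68 mm across, 12 mm thick, on the carrier's trunnion outside the right-hand (-y) upright, under the index bolt. It has four slots a quarter turn apart, so that one faces the bolt when the board is level or upright. Up to 0.08 rad off, the bolt's round tip still finds its way in and centres the board.
- bracket_top (a point): Middle of the top of the aluminium bracket (44 x 38 mm) that carries the index bolt, 183 mm above the bench. On it stands the bolt's bayonet collar, hidden by the knob's cap. The bolt's cross pin must drop through the collar's slot; turned a quarter under the collar's shoulder it clicks up into a recess.
- index_bolt (a joint): How far the sprung index bolt is pushed down, m: 0 = out (start); 0.003 = cross pin rests on the collar, slot not lined up; 0.0055 = pin in the slot but the tip rests on the disc's rim, board not at a slot; 0.015 = fully in, the stop; 0.011 = locked, clicked up into the recess. It must be 0.0135 in to turn under the shoulder. It pushes back with 2.5 N at 0, 6 N at 0.015.
- wing_grip (a point): On the vertical axis of the bolt's black wing knob, 245 mm above the bench when out. The wing is 46 mm long (point x), 12 mm thick (y), from 21 mm below to 10 mm above this point, over a round cap 41 mm across. The slot is hidden, 0.3 to 1.25 rad clockwise (from above) of the starting angle; the pin drops in within 0.1 rad of it. From there fully in, 1.5 rad more clockwise locks; a stop follows at 1.62.
- flask_a: Bystander, leave alone: square clear glass perfume bottle, 34 x 34 x 102 mm, standing in front of the frame. Origin at the centre of its underside.
- flask_b: Bystander, leave alone: another such bottle, standing to the left of the bench. Origin at the centre of its underside.
- crimp_jar: Bystander, leave alone: clear jar with aluminium lid, 60 mm across, 75 mm tall, in front of the frame. Origin at the centre of its underside.
- solder_reel: Bystander, leave alone: grey reel, 54 mm across, 40 mm tall, behind the frame. Origin at the centre of its underside.
- nozzle: Bystander, leave alone: steel filling nozzle, 24 mm across, 72 mm tall, standing behind the frame. Origin at the centre of its underside.
- brush: Bystander, leave alone: brush, 160 mm long, lying to the left. Origin at the centre of its underside.
- driver: Bystander, leave alone: screwdriver with black handle, 170 mm long, lying to the right. Origin at the centre of its underside.
- parts_tray: Bystander, leave alone: black divided tray, 100 x 150 x 28 mm, to the right. Origin at the centre of its underside.

How it is judged:
On the way, in this order (a step that is already met when the one before it is completed fails the run):
1. the board is turned solder side up, within 10 degrees of level, with the index bolt still out (angle between board's own z axis and vertical above 2.967 rad and value of joint index_bolt below 0.004 m), for 0.2 s.
2. the index bolt is pushed in all the way with the board solder side up (angle between board's own z axis and vertical above 3.05 rad and value of joint index_bolt above 0.013 m), for 0.1 s.
At the end, for the whole second after the job is handed in: the board rests solder side up, within 4 degrees of level, held by the index bolt, which stays in by itself, clicked up into the collar's recess (between 9.5 and 12.5 mm in) (angle between board's own z axis and vertical above 3.07 rad and value of joint index_bolt between 0.0095 and 0.0125 m and angular speed of board below 0.1 rad/s); the robot touches nothing.
It fails at once if the board itself is pressed with more than 5 N (contact force between any of the fingers, the arm and board above 5 N).
It fails at once if one of the loose things on the bench is moved by more than 30 mm (distance of any of flask_a, flask_b, crimp_jar, solder_reel, nozzle, brush, driver, parts_tray from where it was at the start of the episode above 0.03 m).
It also fails if it takes over 61 s, if anything falls off the work surface, if the arm or the gripper's body presses on something with over 40 N, if the wrist force passes 120 N, or if a joint passes its speed limit or range.

## Working session

There is one attempt and no reset: what is moved stays moved. The work goes in short steps, Python scripts to look and compute and a tool call to move; the robot and the scene stay as the last step left them, time stands still between calls to the robot, and variables do not carry over. Pictures are saved under pics/ and viewed, at most 10 in all, crops included, and the job is handed in when it is done.

Besides the shell and the picture viewer there is one more tool, called after "Emit:" as name(argument=value, ...) on one line, values as JSON. jog_arm: Moves the arm, as the interface text tells. Shift numbers are shares of 50 cm and turn numbers shares of 1.5 rad, none past 1 either way. Its arguments: {"type":"object","properties":{"motion":{"type":"string"}},"required":["motion"]}

```bash
mkdir -p pics; ls; cat > h.py <<'E'
import numpy as np, cv2
from plant import *
from scipy.spatial.transform import Rotation as R
def rot(q): return R.from_quat([q[1],q[2],q[3],q[0]])
def save(c,n):
    f=grab_frame(c); cv2.imwrite('pics/'+n,f['color'][:,:,::-1]); return f
E
python3 - <<'E'
from h import *
np.set_printoptions(precision=4,suppress=True)
s=state();print(s)
a=save('scene','a.png');b=save('side','b.png')
for c in ('scene','side'):
  for t in ['frame','rail_a','rail_b','board','index_disc','bracket_top','wing_grip','flask_a','crimp_jar','solder_reel','nozzle','driver','parts_tray','brush']:
    print(c,t,[(round(d['p'],2),np.round(d['at'],3).tolist()) for d in place_of(c,t)][:3])
A=cv2.imread('pics/a.png');B=cv2.imread('pics/b.png')
E
```

```text
pics
{'time': 0.0, 'joint_pos': array([-1.373 ,  0.0534,  1.6143, -0.0001,  1.476 , -0.119 ]), 'joint_vel': array([ 0.0006, -0.0006,  0.0008,  0.0006,  0.0015, -0.0012]), 'joint_efforts': array([  0.001 , -39.3677, -37.0179,   0.    ,   0.0071,  -0.    ]), 'tool_pos': array([ 0.1946, -0.5933,  0.2301]), 'tool_rot': array([-0.001 ,  0.9875,  0.1577, -0.0001]), 'contact_force': array([-0.045 , -0.022 , -0.2685]), 'ft_torque': array([0.005 , 0.0073, 0.0157]), 'grasp_force': 0.0, 'gripper_width': 1.0004240925216084}
scene frame [(0.8, [0.584, 0.093, -0.004])]
scene rail_a [(0.83, [0.666, 0.104, 0.121]), (0.55, [0.496, 0.091, 0.132])]
scene rail_b [(0.83, [0.666, 0.104, 0.121]), (0.55, [0.496, 0.091, 0.132])]
scene board [(0.6, [0.584, 0.099, 0.124])]
scene index_disc [(0.93, [0.592, -0.056, 0.126])]
scene bracket_top [(0.61, [0.588, -0.056, 0.182]), (0.34, [0.611, 0.454, -0.003])]
scene wing_grip [(0.65, [0.593, -0.056, 0.244])]
scene flask_a [(0.81, [0.449, -0.059, 0.0]), (0.69, [0.428, 0.37, 0.002])]
scene crimp_jar [(0.75, [0.426, 0.225, -0.0])]
scene solder_reel [(0.6, [0.705, 0.197,
[... 409 characters left out ...]
3])]
side board [(0.7, [0.58, 0.094, 0.126]), (0.25, [0.67, 0.099, 0.116])]
side index_disc [(0.69, [0.592, -0.058, 0.125])]
side bracket_top [(0.86, [0.592, -0.056, 0.183])]
side wing_grip [(0.83, [0.592, -0.061, 0.244])]
side flask_a [(0.7, [0.428, 0.37, 0.002]), (0.58, [0.456, -0.059, 0.0]), (0.39, [0.421, 0.226, 0.001])]
side crimp_jar [(0.58, [0.424, 0.228, -0.001])]
side solder_reel [(0.62, [0.702, 0.193, -0.002])]
side nozzle [(0.53, [0.609, -0.433, 0.001])]
side driver [(0.42, [0.478, -0.366, 0.001])]
side parts_tray [(0.68, [0.476, -0.367, 0.003]), (0.61, [0.608, -0.434, -0.002]), (0.4, [0.581, 0.093, 0.126])]
side brush [(0.68, [0.611, 0.451, 0.003]), (0.43, [0.593, -0.054, 0.18])]
```

View pics/a.png

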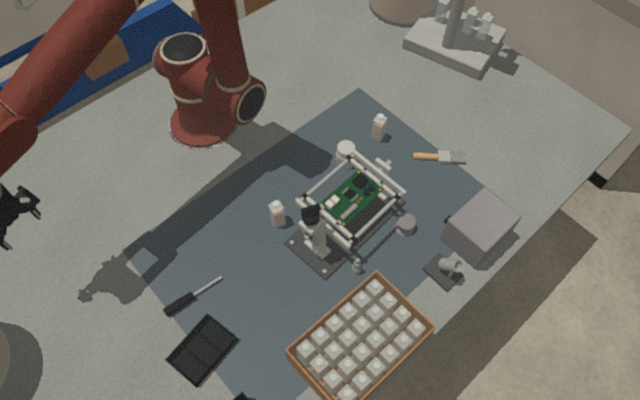

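View pics/b.png

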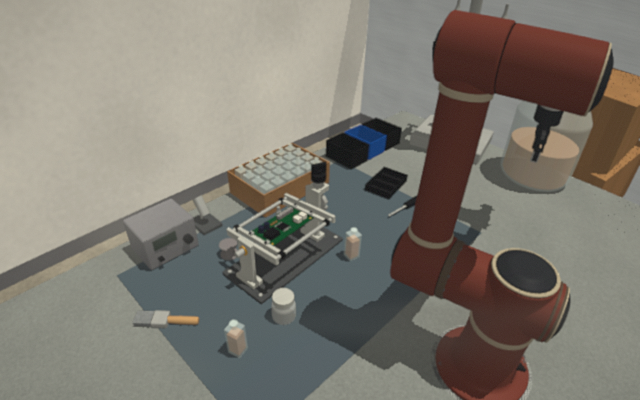

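The scene view shows the frame at about (350,205) with components up, and the black wing knob at (312,212). The side view shows both rails, at about (295,250) and (330,212), unobstructed. Frame yaw is about 0.06 rad and the carrier is at about +0.07 rad, with rail_a on the robot side.

```bash
cat >> h.py <<'E'
def tool(th,tilt=0): # tool down, tool x at world angle th
    return R.from_euler('z',th)*R.from_euler('x',np.pi)*R.from_euler('x',tilt)
def plan(p,th,tilt=0,base=None):
    "fractions from the current pose to world TCP p and heading th"
    s=state(); p0,r0=(s['tool_pos'],rot(s['tool_rot'])) if base is None else base
    d=r0.inv().apply(np.array(p)-p0)/.5; v=(r0.inv()*tool(th,tilt)).as_rotvec()/1.5
    print(' '.join('%.3f'%x for x in np.r_[d,v]))
E
python3 - <<'E'
from h import *
plan([.498,.091,.29],1.63)
plan([.35,-.25,.32],1.0)
E
```

```text
1.003 -1.113 -0.117 -0.000 -0.000 -0.875
0.509 -0.557 -0.177 -0.000 -0.000 -0.455
```

Emit:
jog_arm(motion="35 0.10 -0.10 -0.17 0 0 -0.09; 35 0.2 -0.2 -0.177 0 0 -0.18; 35 0.3 -0.32 -0.177 0 0 -0.27; 35 0.4 -0.44 -0.177 0 0 -0.36; 35 0.509 -0.557 -0.177 0 0 -0.455")

```text
time: 2.12
tool_pos: [0.313, -0.3331, 0.3176]
tool_rot: [0.001, 0.877, 0.481, 0.0]
contact_force: [1.4, 0.5, 0.1]
gripper_width: 0.348
grasp_force: 0.0
```

```bash
python3 - <<'E'
from h import *
s=state();print(s['tool_pos'],s['time'])
plan([.498,.091,.29],1.63)
E
```

```text
[ 0.31303641 -0.33309084  0.31764146] 2.125
0.914 -0.144 0.055 0.001 0.000 -0.418
```

Emit:
jog_arm(motion="35 0.1 -0.02 0 0 0 -0.08; 35 0.2 -0.03 0 0 0 -0.16; 35 0.3 -0.04 0 0 0 -0.24; 35 0.4 -0.05 0 0 0 -0.28; 35 0.4 -0.05 0 0 0 -0.28")

```text
time: 2.75
tool_pos: [0.4006, -0.1506, 0.3173]
tool_rot: [0.0, 0.757, 0.654, 0.0]
contact_force: [-0.5, -0.6, 0.3]
gripper_width: 0.351
grasp_force: 0.0
```

```bash
python3 - <<'E'
from h import *
s=state();print(s['tool_pos'],s['time'])
plan([.498,.091,.27],1.63)
E
```

```text
[ 0.40057272 -0.15060021  0.3172722 ] 2.75
0.506 0.123 0.095 0.000 -0.000 -0.137
```

Emit:
jog_arm(motion="35 0.11 0.02 0 0 0 -0.06; 35 0.22 0.05 0.02 0 0 -0.12; 35 0.33 0.08 0.05 0 0 -0.137; 35 0.44 0.11 0.08 0 0 -0.137; 35 0.506 0.123 0.095 0 0 -0.137")

```text
time: 3.38
tool_pos: [0.499, 0.0888, 0.2683]
tool_rot: [-0.0, 0.688, 0.726, -0.001]
contact_force: [-0.1, 0.2, 0.3]
gripper_width: 0.349
grasp_force: 0.0
```

```bash
python3 - <<'E'
from h import *
s=state();print(s['tool_pos'],s['time'],s['joint_pos'])
save('wrist','c.png')
for c in ('wrist','scene'):
  for t in ['frame','rail_a','board','index_disc','wing_grip']:
    print(c,t,[(round(d['p'],2),np.round(d['at'],3).tolist()) for d in place_of(c,t)][:3])
E
```

```text
[0.49902356 0.08878861 0.26832395] 3.375 [ 2.93133536e-02 -2.53391072e-01  1.83610324e+00 -2.70114877e-04
  1.56035258e+00 -2.49275527e-02]
wrist frame [(0.82, [0.58, 0.094, -0.002])]
wrist rail_a [(0.98, [0.496, 0.087, 0.134]), (0.85, [0.669, 0.097, 0.116])]
wrist board [(0.66, [0.584, 0.094, 0.126])]
wrist index_disc []
wrist wing_grip []
scene frame [(0.8, [0.584, 0.093, -0.004])]
scene rail_a [(0.83, [0.666, 0.104, 0.121]), (0.55, [0.496, 0.091, 0.132])]
scene board [(0.6, [0.584, 0.099, 0.124])]
scene index_disc [(0.93, [0.592, -0.056, 0.126])]
scene wing_grip [(0.65, [0.593, -0.056, 0.244])]
```

View pics/c.png

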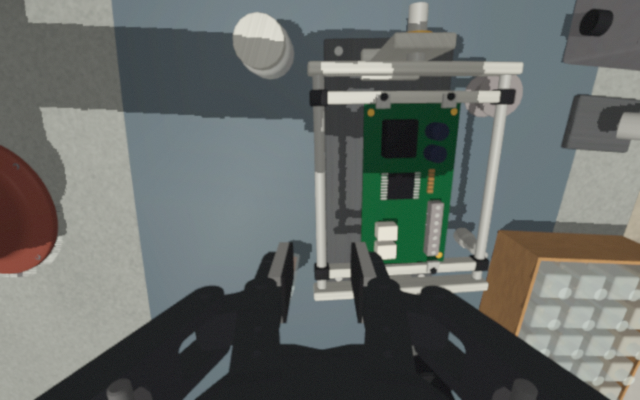

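The wrist view shows rail_a at about (320,180), running down between the two fingers, with the inner finger's path over the gap left of the board edge (362). The measured rail is at (0.497, 0.089, 0.133), so I descend and pinch.

Emit:
jog_arm(motion="35 0 -0.004 0.08 0 0 0; 35 0 -0.004 0.16 0 0 0; 35 0 -0.004 0.24 0 0 0; 35 0 -0.004 0.306 0 0 0; 35 0 -0.004 0.306 0 0 0")

```text
time: 4.55
tool_pos: [0.4943, 0.0872, 0.1136]
tool_rot: [-0.002, 0.688, 0.726, -0.002]
contact_force: [0.7, -0.9, 0.0]
gripper_width: 0.346
grasp_force: 0.0
```

Emit:
jog_arm(motion="0 0 0 0 0 0 0; 0 0 0 0 0 0 0; 0 0 0 0 0 0 0; 0 0 0 0 0 0 0; 0 0 0 0 0 0 0")

```text
time: 5.18
tool_pos: [0.4971, 0.0875, 0.1172]
tool_rot: [0.001, 0.688, 0.726, 0.0]
contact_force: [-3.6, -2.7, 2.9]
gripper_width: 0.091
grasp_force: 58.7
```

```bash
python3 - <<'E'
from h import *
s=state();print(s)
save('wrist','d.png')
for c in ('side','wrist'):
  for t in ['rail_a']:
    print(c,t,[(round(d['p'],2),np.round(d['at'],3).tolist()) for d in place_of(c,t)][:3])
E
```

```text
{'time': 5.175, 'joint_pos': array([ 2.69351114e-02, -1.39539441e-01,  1.99578085e+00, -4.68567981e-04,
        1.28411326e+00, -2.70839468e-02]), 'joint_vel': array([ 0.00016577,  0.00227129,  0.00177811,  0.00160449, -0.00346314,
       -0.0009681 ]), 'joint_efforts': array([  0.49437778, -27.24879563, -34.50931907,   0.50269866,
        -0.72454792,   0.16325774]), 'tool_pos': array([0.49713685, 0.08749493, 0.11718965]), 'tool_rot': array([5.96643125e-04, 6.87704433e-01, 7.25990482e-01, 2.78714900e-04]), 'contact_force': array([-3.56058919, -2.70879502,  2.90857268]), 'ft_torque': array([-0.28355355,  0.38240581,  0.1730872 ]), 'grasp_force': 58.74778747558594, 'gripper_width': 0.09051376844706474}
side rail_a [(0.74, [0.5, 0.09, 0.132]), (0.52, [0.583, 0.092, 0.003])]
wrist rail_a [(0.96, [0.495, 0.086, 0.131])]
```

```bash
python3 - <<'E'
import numpy as np
p=np.linspace(.09,np.pi,21); Y=.172*(np.cos(.09)-np.cos(p)); Z=-.172*(np.sin(p)-np.sin(.09))
for i in range(0,20,5):
    print('; '.join('0 0 %.3f %.3f 0 0 0'%(Y[j]-Y[i],Z[j]-Z[i]) for j in range(i+1,i+6)))
E
```

```text
0 0 0.004 -0.026 0 0 0; 0 0 0.013 -0.051 0 0 0; 0 0 0.024 -0.074 0 0 0; 0 0 0.040 -0.095 0 0 0; 0 0 0.058 -0.114 0 0 0
0 0 0.021 -0.016 0 0 0; 0 0 0.044 -0.028 0 0 0; 0 0 0.069 -0.037 0 0 0; 0 0 0.095 -0.041 0 0 0; 0 0 0.121 -0.042 0 0 0
0 0 0.026 0.003 0 0 0; 0 0 0.051 0.010 0 0 0; 0 0 0.075 0.021 0 0 0; 0 0 0.097 0.035 0 0 0; 0 0 0.117 0.053 0 0 0
0 0 0.017 0.020 0 0 0; 0 0 0.030 0.043 0 0 0; 0 0 0.040 0.067 0 0 0; 0 0 0.046 0.093 0 0 0; 0 0 0.048 0.119 0 0 0
```

Emit:
jog_arm(motion="0 0 0.004 -0.026 0 0 0; 0 0 0.013 -0.051 0 0 0; 0 0 0.024 -0.074 0 0 0; 0 0 0.040 -0.095 0 0 0; 0 0 0.058 -0.114 0 0 0")

```text
time: 5.95
tool_pos: [0.5206, 0.0892, 0.1743]
tool_rot: [-0.006, 0.688, 0.726, -0.006]
contact_force: [-24.6, -3.0, 15.9]
gripper_width: 0.087
grasp_force: 59.2
```

Emit:
jog_arm(motion="0 0 0.015 -0.020 0 0 0; 0 0 0.037 -0.033 0 0 0; 0 0 0.061 -0.042 0 0 0; 0 0 0.087 -0.046 0 0 0; 0 0 0.113 -0.046 0 0 0")

```text
time: 6.58
tool_pos: [0.5841, 0.0936, 0.2022]
tool_rot: [0.001, 0.688, 0.726, 0.003]
contact_force: [-3.6, 0.6, 7.7]
gripper_width: 0.085
grasp_force: 63.1
```

```bash
python3 - <<'E'
from h import *
s=state();print(s['tool_pos'],s['contact_force'],s['ft_torque'])
for c in ('scene','side'):
  for t in ['rail_a','board']:
    print(c,t,[(round(d['p'],2),np.round(d['at'],3).tolist()) for d in place_of(c,t)][:3])
f=save('side','e.png');m=cv2.imread('pics/e.png')[150:300,200:400];cv2.imwrite('pics/e2.png',cv2.resize(m,None,fx=4,fy=4))
E
```

```text
[0.58414321 0.09355693 0.20217762] [-3.58902111  0.59660888  7.68840636] [0.18739548 0.67043806 0.2097851 ]
scene rail_a [(0.83, [0.666, 0.104, 0.121]), (0.55, [0.496, 0.091, 0.132])]
scene board [(0.6, [0.584, 0.099, 0.124])]
side rail_a [(0.74, [0.5, 0.09, 0.132]), (0.52, [0.583, 0.092, 0.003])]
side board [(0.7, [0.58, 0.094, 0.126]), (0.25, [0.67, 0.099, 0.116])]
```

View pics/e2.png

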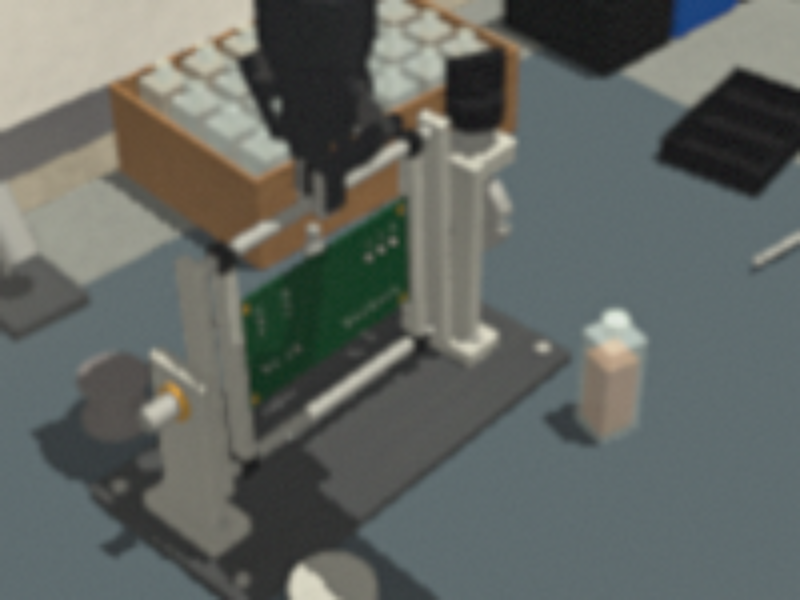

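The side crop shows the board upright with the solder side toward the camera, and the gripper holding the top rail clear of the board edge. I carry on down the other side.

Emit:
jog_arm(motion="0 0 0.026 0.003 0 0 0; 0 0 0.051 0.010 0 0 0; 0 0 0.075 0.021 0 0 0; 0 0 0.097 0.035 0 0 0; 0 0 0.117 0.053 0 0 0")

```text
time: 7.45
tool_pos: [0.6429, 0.0977, 0.1742]
tool_rot: [0.0, 0.687, 0.726, 0.004]
contact_force: [-2.0, 3.5, 3.4]
gripper_width: 0.085
grasp_force: 67.4
```

Emit:
jog_arm(motion="0 0 0.017 0.020 0 0 0; 0 0 0.030 0.043 0 0 0; 0 0 0.040 0.067 0 0 0; 0 0 0.046 0.093 0 0 0; 0 0 0.048 0.119 0 0 0")

```text
time: 8.07
tool_pos: [0.6685, 0.0994, 0.1148]
tool_rot: [0.002, 0.688, 0.726, 0.005]
contact_force: [3.8, 6.3, 3.7]
gripper_width: 0.087
grasp_force: 73.2
```

```bash
python3 - <<'E'
from h import *
s=state();print(s['tool_pos'],s['contact_force'],s['ft_torque'])
f=save('side','f.png');m=cv2.imread('pics/f.png')[150:300,200:400];cv2.imwrite('pics/f2.png',cv2.resize(m,None,fx=4,fy=4))
save('wrist','f3.png');save('scene','f4.png')
for c in ('scene','side','wrist'):
  for t in ['rail_a','board']:
    print(c,t,[(round(d['p'],2),np.round(d['at'],3).tolist()) for d in place_of(c,t)][:3])
E
```

```text
[0.66847742 0.09944188 0.11481939] [3.76995809 6.30813812 3.70978108] [ 1.06556508 -0.30594573  0.2002311 ]
scene rail_a [(0.74, [0.612, 0.456, 0.001]), (0.69, [0.671, 0.101, 0.128]), (0.62, [0.495, 0.091, 0.124])]
scene board [(0.74, [0.583, 0.096, 0.127])]
side rail_a [(0.66, [0.497, 0.089, 0.119]), (0.6, [0.671, 0.099, 0.131])]
side board [(0.84, [0.577, 0.093, 0.128])]
wrist rail_a [(0.94, [0.665, 0.098, 0.129])]
wrist board [(0.88, [0.582, 0.096, 0.124])]
```

View pics/f2.png

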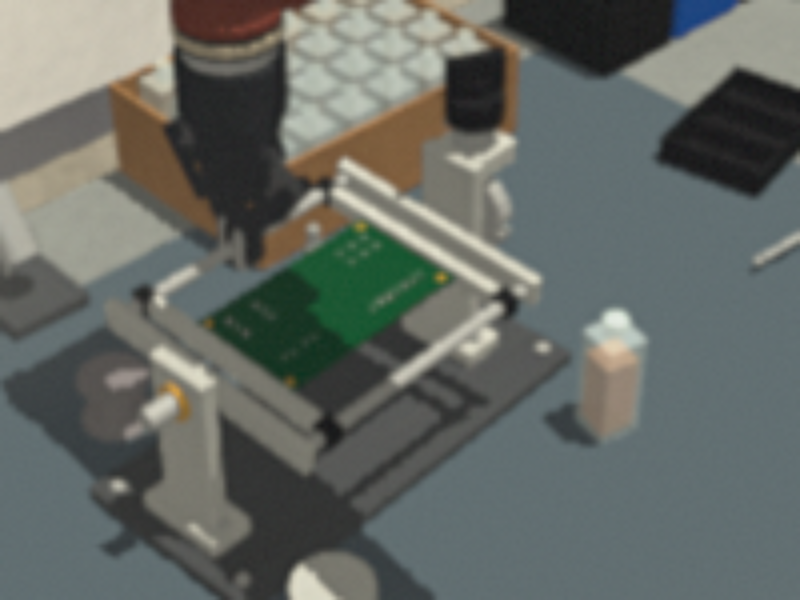

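The board is now solder side up and nearly level. Rail_a still sits about 8 mm above rail_b, so I press a little further down and check the tilt from depth.

Emit:
jog_arm(motion="0 0 0 0.004 0 0 0; 0 0 0 0.008 0 0 0; 0 0 0 0.009 0 0 0; 0 0 0 0.009 0 0 0; 0 0 0 0.009 0 0 0")

```text
time: 9.15
tool_pos: [0.6686, 0.0995, 0.1102]
tool_rot: [0.002, 0.688, 0.726, 0.006]
contact_force: [4.8, 6.2, 1.8]
gripper_width: 0.084
grasp_force: 73.6
```

```bash
cat >> h.py <<'E'
def cloud(f,m):
    K=f['intrinsics'];v,u=np.nonzero(m&(f['range_z']>0));z=f['range_z'][v,u]
    q=cv2.undistortPoints(np.c_[u,v].astype(float)[:,None],K,np.array([f['k1'],0,0,0.]))[:,0]
    P=np.c_[q[:,0]*z,-q[:,1]*z,-z]; T=f['world_from_camera']; return P@T[:3,:3].T+T[:3,3]
def boardtilt(c):
    f=grab_frame(c); m=cut_out(c,'board')[0]['pixels'].astype(np.uint8)
    P=cloud(f,cv2.erode(m,np.ones((5,5)))>0)
    P=P[abs(P[:,2]-.125)<.025]
    for _ in range(6):
        c0=np.median(P,0) if _==0 else P.mean(0); n=np.linalg.svd(P-c0,full_matrices=False)[2][2]; n*=np.sign(n[2])
        r=(P-c0)@n; P=P[abs(r)<max(.003,1.5*abs(r).mean())]
    print(c,len(P),'centre',P.mean(0).round(4),'normal',n.round(3))
E
python3 - <<'E'
from h import *
s=state();print(s['tool_pos'],s['contact_force'])
for c in ('scene','side','wrist'):
    boardtilt(c); print([(round(d['p'],2),np.round(d['at'],3).tolist()) for d in place_of(c,'rail_a')][:3])
E
```

```text
[0.66860087 0.09951908 0.11017069] [4.81585549 6.24429794 1.76698406]
scene 699 centre [0.5813 0.0723 0.1262] normal [-0.011  0.003  1.   ]
[(0.76, [0.495, 0.091, 0.126]), (0.63, [0.667, 0.1, 0.126])]
side 927 centre [0.5782 0.0979 0.1251] normal [-0.011 -0.002  1.   ]
[(0.84, [0.671, 0.102, 0.128]), (0.65, [0.497, 0.087, 0.119]), (0.17, [0.592, -0.055, 0.243])]
wrist 48847 centre [0.588  0.131  0.1264] normal [-0.03  -0.005  1.   ]
[(0.85, [0.668, 0.096, 0.128])]
```

Emit:
jog_arm(motion="35 0 0 0.003 0 0 0; 35 0 0 0.003 0 0 0; 35 0 0 0.003 0 0 0; 35 0 0 -0.05 0 0 0; 35 0 0 -0.12 0 0 0")

```text
time: 10.22
tool_pos: [0.6633, 0.0965, 0.1649]
tool_rot: [-0.001, 0.688, 0.726, -0.001]
contact_force: [0.9, 0.8, 0.2]
gripper_width: 0.348
grasp_force: 0.0
```

Emit:
jog_arm(motion="35 0 0 -0.1 0 0 0; 60 0 0 -0.2 0 0 0; 60 0 0 -0.3 0 0 0; 60 -0.03 0 -0.31 0 0 -0.1; 60 -0.06 0 -0.31 0 0 -0.2")

```text
time: 10.85
tool_pos: [0.6665, 0.0664, 0.3229]
tool_rot: [0.001, 0.569, 0.822, 0.001]
contact_force: [-0.7, -0.7, -1.3]
gripper_width: 0.598
grasp_force: 0.0
```

```bash
python3 - <<'E'
from h import *
s=state();print(s['tool_pos'],s['contact_force'],s['gripper_width'],s['joint_pos'])
f=grab_frame('scene');boardtilt('side');boardtilt('scene')
for c in ('scene','side'):
    print([(round(d['p'],2),np.round(d['at'],3).tolist()) for d in place_of(c,'wing_grip')][:1])
plan([.592,-.02,.34],3.1)
E
```

```text
[0.66653044 0.06638564 0.32290767] [-0.6631005  -0.67356079 -1.26290763] 0.5979978119897533 [-1.17695258e-02  1.18440375e-01  1.39243793e+00  9.17833875e-05
  1.62791738e+00 -3.70774904e-01]
side 793 centre [0.578  0.0964 0.1252] normal [-0.003 -0.003  1.   ]
scene 1225 centre [0.5891 0.0924 0.1266] normal [-0.042  0.006  0.999]
[(0.91, [0.588, -0.055, 0.244])]
[(0.74, [0.594, -0.056, 0.244])]
-0.113 -0.199 -0.039 -0.000 -0.001 -0.784
```

Emit:
jog_arm(motion="60 -0.02 -0.04 -0.02 0 0 -0.12; 60 -0.04 -0.08 -0.04 0 0 -0.24; 60 -0.06 -0.12 -0.04 0 0 -0.36; 60 -0.08 -0.16 -0.04 0 0 -0.48; 60 -0.113 -0.199 -0.039 0 0 -0.60")

```text
time: 11.82
tool_pos: [0.5918, -0.0205, 0.3406]
tool_rot: [0.0, 0.155, 0.988, 0.0]
contact_force: [0.9, -0.5, -0.1]
gripper_width: 0.597
grasp_force: 0.0
```

```bash
python3 - <<'E'
from h import *
plan([.592,-.057,.34],3.1)
E
```

```text
-0.023 -0.069 0.001 0.000 0.000 -0.179
```

Emit:
jog_arm(motion="60 -0.01 -0.03 0 0 0 -0.09; 60 -0.023 -0.069 0 0 0 -0.179; 60 -0.023 -0.069 0 0 0 -0.179; 60 -0.023 -0.069 0 0 0 -0.179; 60 -0.023 -0.069 0 0 0 -0.179")

```text
time: 12.45
tool_pos: [0.5925, -0.0562, 0.3405]
tool_rot: [-0.0, 0.024, 1.0, 0.0]
contact_force: [0.3, -0.2, 0.1]
gripper_width: 0.601
grasp_force: 0.0
```

```bash
python3 - <<'E'
from h import *
s=state();print(s['tool_pos'],s['joint_pos'])
f=save('wrist','g.png')
print([(round(d['p'],2),np.round(d['at'],3).tolist()) for d in place_of('wrist','wing_grip')][:2])
P=cloud(f,np.ones((400,640),bool)); 
Q=P[(abs(P[:,2]-.252)<.006)&(np.hypot(P[:,0]-.592,P[:,1]+.057)<.035)]
print(len(Q))
if len(Q)>5:
    c,(w,h),a=cv2.minAreaRect(Q[:,:2].astype(np.float32)*1000); print(c,w,h,a)
    e=np.linalg.svd(Q[:,:2]-Q[:,:2].mean(0),full_matrices=False)[2][0];print('long axis',np.arctan2(e[1],e[0]),Q.mean(0),Q[:,2].max())
E
```

```text
[ 0.59254224 -0.05624132  0.34052133] [-2.19742336e-01 -5.91944028e-02  1.54508241e+00  2.59800065e-04
  1.65584732e+00 -1.74208150e+00]
[(0.61, [0.594, -0.053, 0.242])]
842
(592.974609375, -55.363521575927734) 45.60968780517578 12.323481559753418 68.51551818847656
long axis 1.2006098821814493 [ 0.59156021 -0.05527398  0.25307639] 0.2560776839976542
```

View pics/g.png

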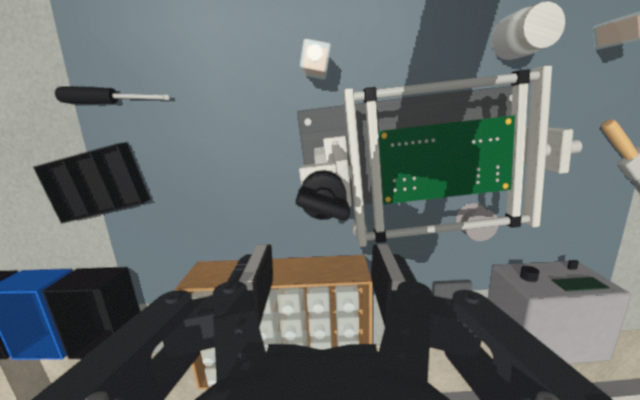

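The wrist view shows the knob's wing at about (323,200), and the solder-side-up board at (450,160) is level. The depth fit gives a wing of 45.6 x 12.3 mm, which matches the given size, with its long axis at 1.20 rad and centre (0.593, -0.0555).

```bash
python3 - <<'E'
from h import *
plan([.593,-.0555,.29],4.335)
plan([.593,-.0555,.228],4.335)
E
```

```text
-0.001 0.002 0.101 0.000 0.000 -0.828
-0.001 0.002 0.225 0.000 0.000 -0.828
```

Emit:
jog_arm(motion="60 0 0 0 0 0 -0.12; 60 0 0 0 0 0 -0.24; 60 0 0 0 0 0 -0.36; 60 0 0 0 0 0 -0.48; 60 0 0 0 0 0 -0.6")

```text
time: 13.18
tool_pos: [0.5925, -0.0567, 0.3406]
tool_rot: [0.0, -0.416, 0.909, 0.0]
contact_force: [0.2, 1.0, 0.4]
gripper_width: 0.597
grasp_force: 0.0
```

```bash
python3 - <<'E'
from h import *
plan([.593,-.0555,.228],4.335)
E
```

```text
-0.002 0.001 0.225 0.000 0.000 -0.224
```

Emit:
jog_arm(motion="60 -0.001 0.001 0.02 0 0 -0.112; 60 -0.001 0.001 0.06 0 0 -0.224; 60 -0.001 0.001 0.12 0 0 -0.224; 60 -0.001 0.001 0.18 0 0 -0.224; 60 -0.001 0.001 0.225 0 0 -0.224")

```text
time: 13.8
tool_pos: [0.592, -0.0559, 0.2264]
tool_rot: [-0.0, -0.56, 0.829, 0.001]
contact_force: [-0.0, 0.2, -0.1]
gripper_width: 0.603
grasp_force: 0.0
```

Emit:
jog_arm(motion="0 0 0 0 0 0 0; 0 0 0 0 0 0 0; 0 0 0 0 0 0 0; 0 0 0 0 0 0 0; 0 0 0 0 0 0 0")

```text
time: 14.42
tool_pos: [0.593, -0.0563, 0.2293]
tool_rot: [0.001, -0.56, 0.829, -0.001]
contact_force: [0.3, 1.1, 3.0]
gripper_width: 0.128
grasp_force: 60.5
```

```bash
python3 - <<'E'
from h import *
s=state();print(s['tool_pos'],s['joint_pos'],s['contact_force'],s['ft_torque'])
f=save('side','k.png')
print([(round(d['p'],2),np.round(d['at'],3).tolist()) for d in place_of('side','wing_grip')][:2])
boardtilt('side')
E
```

```text
[ 0.59299877 -0.05632983  0.22932109] [-2.19797334e-01 -1.63483071e-02  1.68616060e+00  4.24292977e-04
  1.46987626e+00 -2.97842023e+00] [0.3110699  1.127212   3.04721525] [0.25024087 0.11964584 0.04156109]
[(0.63, [0.59, -0.058, 0.245]), (0.47, [0.426, 0.371, -0.002])]
side 808 centre [0.5779 0.0971 0.1252] normal [-0.008 -0.001  1.   ]
```

Emit:
jog_arm(motion="0 0 0 0.006 0 0 0; 0 0 0 0.012 0 0 0; 0 0 0 0.012 0 0 0.03; 0 0 0 0.012 0 0 0.07; 0 0 0 0.012 0 0 0.1")

```text
time: 15.25
tool_pos: [0.5931, -0.0563, 0.2263]
tool_rot: [0.001, -0.495, 0.869, -0.001]
contact_force: [-6.0, 3.1, 15.9]
gripper_width: 0.125
grasp_force: 62.7
```

Emit:
jog_arm(motion="0 0 0 0 0 0 0.03; 0 0 0 0 0 0 0.06; 0 0 0 0 0 0 0.09; 0 0 0 0 0 0 0.12; 0 0 0 0 0 0 0.12")

```text
time: 15.88
tool_pos: [0.5929, -0.0563, 0.2262]
tool_rot: [0.001, -0.416, 0.909, -0.001]
contact_force: [-6.4, 2.8, 16.2]
gripper_width: 0.126
grasp_force: 62.6
```

Emit:
jog_arm(motion="0 0 0 0 0 0 0.03; 0 0 0 0 0 0 0.06; 0 0 0 0 0 0 0.09; 0 0 0 0 0 0 0.12; 0 0 0 0 0 0 0.12")

```text
time: 16.5
tool_pos: [0.5928, -0.0562, 0.2257]
tool_rot: [0.001, -0.332, 0.943, -0.0]
contact_force: [-6.9, 4.0, 15.4]
gripper_width: 0.132
grasp_force: 62.5
```

Emit:
jog_arm(motion="0 0 0 0 0 0 0.03; 0 0 0 0 0 0 0.06; 0 0 0 0 0 0 0.09; 0 0 0 0 0 0 0.12; 0 0 0 0 0 0 0.12")

```text
time: 17.12
tool_pos: [0.5926, -0.0561, 0.2233]
tool_rot: [0.0, -0.246, 0.969, 0.0]
contact_force: [-2.3, 2.9, 6.7]
gripper_width: 0.131
grasp_force: 61.3
```

The pin dropped, with the tool down 6 mm in total and the force relieved, so I push it fully in.

Emit:
jog_arm(motion="0 0 0 0.006 0 0 0; 0 0 0 0.012 0 0 0; 0 0 0 0.018 0 0 0; 0 0 0 0.022 0 0 0; 0 0 0 0.022 0 0 0")

```text
time: 17.75
tool_pos: [0.5928, -0.0561, 0.2146]
tool_rot: [0.001, -0.246, 0.969, 0.0]
contact_force: [-5.4, 4.3, 15.7]
gripper_width: 0.125
grasp_force: 62.5
```

Emit:
jog_arm(motion="0 0 0 0 0 0 0.1; 0 0 0 0 0 0 0.2; 0 0 0 0 0 0 0.3; 0 0 0 0 0 0 0.4; 0 0 0 0 0 0 0.5")

```text
time: 18.38
tool_pos: [0.5926, -0.0556, 0.2146]
tool_rot: [0.0, 0.128, 0.992, 0.001]
contact_force: [-6.4, 4.9, 15.9]
gripper_width: 0.128
grasp_force: 62.5
```

Emit:
jog_arm(motion="0 0 0 0 0 0 0.1; 0 0 0 0 0 0 0.2; 0 0 0 0 0 0 0.3; 0 0 0 0 0 0 0.4; 0 0 0 0 0 0 0.48")

```text
time: 19.0
tool_pos: [0.5929, -0.0552, 0.2146]
tool_rot: [0.0, 0.469, 0.883, 0.001]
contact_force: [-6.0, 5.9, 14.3]
gripper_width: 0.13
grasp_force: 62.5
```

Emit:
jog_arm(motion="0 0 0 0 0 0 0.02; 0 0 0 0 0 0 0.04; 0 0 0 0 0 0 0.06; 0 0 0 0 0 0 0.06; 0 0 0 0 0 0 0.06")

```text
time: 19.62
tool_pos: [0.5929, -0.0552, 0.2146]
tool_rot: [0.0, 0.506, 0.862, 0.001]
contact_force: [-5.4, 5.8, 15.8]
gripper_width: 0.131
grasp_force: 62.5
```

```bash
python3 - <<'E'
from h import *
s=state();print(s['tool_pos'],s['joint_pos'],s['contact_force'],s['ft_torque'])
E
```

```text
[ 0.59288908 -0.05515166  0.21463204] [-0.21891745 -0.00710223  1.70166127  0.00261126  1.44587698 -0.72830579] [-5.38610436  5.79896396 15.80687715] [1.07196829 1.18903234 0.007278  ]
```

Emit:
jog_arm(motion="0 0 0 0 0 0 0.02; 0 0 0 0 0 0 0.04; 0 0 0 0 0 0 0.05; 0 0 0 0 0 0 0.05; 0 0 0 0 0 0 0.05")

```text
time: 20.25
tool_pos: [0.593, -0.0551, 0.2147]
tool_rot: [0.0, 0.538, 0.843, 0.001]
contact_force: [-6.5, 6.4, 15.3]
gripper_width: 0.132
grasp_force: 62.4
```

```bash
python3 - <<'E'
from h import *
s=state();print(s['tool_pos'],s['tool_rot'],s['joint_pos'][5],s['contact_force'],s['ft_torque'])
E
```

```text
[ 0.5929515  -0.05513404  0.21465309] [1.67601385e-04 5.38249654e-01 8.42784144e-01 1.47274732e-03] -0.6533035076187963 [-6.53753598  6.3653076  15.28984524] [ 1.02431345  1.12664711 -0.01480115]
```

Emit:
jog_arm(motion="0 0 0 -0.004 0 0 0; 0 0 0 -0.008 0 0 0; 0 0 0 -0.012 0 0 0; 0 0 0 -0.016 0 0 0; 0 0 0 -0.017 0 0 0")

```text
time: 20.88
tool_pos: [0.5927, -0.0551, 0.2189]
tool_rot: [-0.0, 0.538, 0.843, 0.001]
contact_force: [1.6, 4.2, 0.1]
gripper_width: 0.124
grasp_force: 60.2
```

Depth is back to about 10.5–11 mm and the spring no longer pushes on the tool, so it appears clicked in. I release and rise.

Emit:
jog_arm(motion="60 0 0 0 0 0 0; 60 0 0 0 0 0 0; 60 0 0 0 0 0 0; 60 0 0 0 0 0 0; 60 0 0 -0.1 0 0 0")

```text
time: 21.5
tool_pos: [0.5898, -0.056, 0.2644]
tool_rot: [-0.005, 0.539, 0.843, -0.002]
contact_force: [0.8, -0.2, 0.4]
gripper_width: 0.599
grasp_force: 0.0
```

Emit:
jog_arm(motion="60 0 0 -0.1 0 0 0; 60 0 0 -0.15 0 0 0; 60 0 0 -0.15 0 0 0; 60 0 0 -0.15 0 0 0; 60 0 0 -0.15 0 0 0")

```text
time: 22.12
tool_pos: [0.5917, -0.0563, 0.3419]
tool_rot: [-0.002, 0.539, 0.843, -0.001]
contact_force: [-1.0, 0.8, 0.2]
gripper_width: 0.598
grasp_force: 0.0
```

```bash
python3 - <<'E'
from h import *
s=state();print(s['tool_pos'],s['contact_force'],s['time'])
boardtilt('side');boardtilt('wrist')
f=grab_frame('wrist')
print([(round(d['p'],2),np.round(d['at'],3).tolist()) for d in place_of('wrist','wing_grip')+place_of('side','wing_grip')])
P=cloud(f,np.ones((400,640),bool)); Q=P[(P[:,2]>.235)&(P[:,2]<.27)&(np.hypot(P[:,0]-.592,P[:,1]+.056)<.026)]
print(len(Q),np.percentile(Q[:,2],[5,50,95]) if len(Q) else '')
E
```

```text
[ 0.5917304  -0.05625954  0.34190035] [-1.01722679  0.8122333   0.24867444] 22.125
side 908 centre [0.5767 0.0969 0.125 ] normal [-0.008 -0.002  1.   ]
wrist 9532 centre [0.5849 0.0846 0.1261] normal [-0.013 -0.001  1.   ]
[(0.76, [0.591, -0.056, 0.228]), (0.7, [0.585, 0.096, -0.001]), (0.66, [0.452, -0.056, -0.0]), (0.58, [0.498, 0.087, 0.123]), (0.62, [0.592, -0.054, 0.231])]
711 [0.2397152  0.24292481 0.2443264 ]
```

The wing top sits 10–11 mm lower than at the start with the gripper off it, and the board is level, so the bolt is locked.

```bash
python3 -c "
from plant import *
print(job_done())"
```

```text
the job is handed in; nothing more can be done
None
```

The board is solder side up and level to within about 1°, the bolt stays 10–11 mm in by itself after a quarter turn, the gripper touches nothing, and the job was handed in at about 22 s; no verdict came back, and I did not re-measure the bystanders at the end.

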